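# Press a mould by feel and park the handwheel on its mark

## Robot

A 6-joint arm with a two-finger parallel gripper is mounted at the origin on the work surface. World frame = base frame: x ahead of the robot, y to its left, z up, the work surface at z = 0. Lengths are in m, angles in rad, forces in N, time in s.
With the tool pointing down it reaches from about 0.3 to 0.875 m from the base axis. Payload 4.2 kg.
Tool frame: the origin (TCP) lies midway between the tips of the shut fingers; the grasp point (between the pads) lies 19 mm behind it; z points along the fingers, x is the direction in which the jaws open and shut, and the axes are right-handed (so a half turn about z gives the same grasp; the last joint's range is limited). The gripper opens to 85 mm and grips with 20 to 120 N. Pads are 22 mm wide; open, the fingers measure 114 mm over their backs; the gripper's body (76 mm by 85 mm) begins 54 mm behind the grasp point. The pads swing forward as they close: fully open they stand 13 mm farther back than shut.
Start: joints at [1.324, 0.32, 1.565, -0, 1.257, -0.02], TCP at [0.129, 0.56, 0.231] pointing down, gripper open.
Joint ranges: [-3.11, 3.11], [-0.84, 2.01], [0.21, 2.61], [-1.34, 4.49], [0.05, 2.63], [-2.56, 2.56]. Speed limits (rad/s): [2.57, 2.57, 3.14, 3.14, 3.14, 3.14].

## Interface

Orientations are given as a unit quaternion [x, y, z, w].
In Python, from cell import robot, imaging, order gives the robot as it stands.
- The arm moves only by the shell command python3 -m handwheel 'ROWS'. ROWS is JSON, a list of rows, each a list of 7 numbers: the turn, a rotation vector about the tool's x, y, z in degrees, then the shift along the tool's x, y, z in m, then the gripper's target within -1 to 1 (fully open at 1, half-way at 0, shut at -1). In form: [[wx, wy, wz, dx, dy, dz, grip], ...]. A call has 1 to 5 rows; each row shifts and turns the commanded pose from where the row before left it, along the tool's axes as they then stand; what a row does not reach is not made up. A row lasts 1/10 s, in which the tool goes at most 50 mm and 8.59 degrees, less where a joint would pass 70% of its speed; a pose out of reach is approached as far as the arm can. A call with a gripper value outside its range is refused whole. The fingers move at their own pace and stop on an object; the grip force is fixed at half the most. Time passes only in rows, so rows that do not move let the fingers close. It gives the time, the measured TCP pose, the force and the opening at its end, in the units of the state.
- robot.read_state(): the state, without advancing time (a new reading comes with each control period).
- imaging.camera(name): name is "side" or "top" or "wrist"; returns the picture (480x640x3 uint8, red, green, blue); there is no depth.
- imaging.camera_model(name): a dict with "mtx" (3x3 intrinsics, pixels), "xyz" and "attitude" of the camera in the world; the wrist camera has in their place "hand_eye" (4x4, takes a point from camera to tool coordinates, whose origin is the TCP and whose axes are the tool frame's). Camera axes: x right, y up, looking along -z (the intrinsics and any distortion apply to the point x, -y, -z); pixel columns grow to the right and rows downward; lengths in m; the calibration is good to about 2 mm. The wrist camera is an equidistant fisheye: a pixel r from the principal point sees the ray r / f radians off the axis. A picture is of the moment at which its call begins: read the wrist's pose just before it. camera_model takes no time and is no camera call.
- order.sign_off(): hands the job in, once; it reports no verdict.
The state is a dict: "clock": time; "joint_positions": joint angles; "qvel": joint speeds; "tau": joint torques, N m; "tool_pos": TCP position; "orientation": TCP orientation; "wrist_force": force on the tool from outside, world axes, zero at the start; "wrist_torque": the same for the moment, N m; "gripper_width": finger opening in m.
Only numpy, scipy, OpenCV 4.12 (cv2) and the standard library are available. Lean on these libraries where they do the work, as an engineer would, in place of code of your own. Each camera call takes 0.05 s, during which the arm holds its last target. There are 200 camera calls.

## Task

Slide the mould tray along its rails under the hand press until it is gently but fully home against the rubber stop. Turn the handwheel clockwise until the pad is felt to bear on the mould, press it with about 40 N (never more than 70 N) and keep it so for about two seconds; then turn the wheel back until the red pointer on its far rim stands at the green mark of the scale ring and let go, leaving the tray home and everything else where it is.

Things in the scene. Friction and masses are not known exactly. Their poses are not given: they have to be found in the camera images.
- press: Bronze bench press fixed to the table, a column at one end carrying a head (95 to 125 mm high) with a scale ring and handwheel on top. Origin on the table below the wheel's upright axis; z up; y along the rails, from the open end towards stop and column; x to the far side. Base plate x +-95, y -320 to +130 mm, 20 mm thick; rails 12 mm high on it, y -170 to +60 mm.
- home (a point): Point fixed on the press: on top of its base plate, on the wheel axis, 20 mm above the table. The tray is home when its origin is here; axes like the press. The rubber stop's face is 50 mm from it along +y.
- stop: Rubber stop block between the rails, 60 mm wide, 26 mm high. Origin under its middle on the base plate, 56 mm along +y from home. It must not be pushed by the tray with more than 30 N.
- tray: Loose mould tray, 0.35 to 0.7 kg: aluminium block 80 (x) x 100 (y) x 16 mm with a steel disc of radius 32 mm (top 22 mm above the underside); 1.5 mm play each side between the rails. Origin under the block's middle; axes like the press. A bar 24 mm wide, 8 mm high runs along -y to an upright blue tab.
- tray_grip (a point): Middle of the top edge of the tray's upright blue tab, 205 mm along -y from the tray's origin: the tab is 40 mm wide along x, 12 mm thick along y and 50 mm high from the tray's underside.
- axis (a point): Point fixed on the press, on the wheel's vertical axis, 165 mm above the table; axes like the press.
- wheel (a joint): Black handwheel's angle in rad, clockwise from above positive, 0 when the red pointer points along the press's +x; limits -0.7 and 3.2. Rim radius 58 mm, its top 167 mm above the table. It stays where left (drag 0.08 N m) and lowers the spindle 6.5 mm per rad. With the pad on the mould the torque grows by about 0.85 N m per rad (15 N per rad at the peg); a pressed pad drives a released wheel back.
- peg_top (a point): Middle of the top of the wheel's upright steel crank peg: 20 mm diameter, top 215 mm above the table, about 48 mm clear above the rim; 55 mm from the wheel axis, opposite to the pointer. It does not spin on the wheel.
- pointer (a point): Tip of the red pointer on the wheel's rim, 80 mm from the wheel axis, just above the scale ring, 139 mm above the table.
- mark (a point): The green mark on the white scale ring, 80 mm from the wheel axis, on its far side, 133 mm above the table; a green tab stands at its outer end. The ring (radius 92 mm) is set differently each time and must stay as it is. The pointer is at the mark when the two are at the same place seen from above.
- mark_ring (a joint): Angle of the scale ring in rad, clockwise from above positive, 0 when the mark points along the press's +x. The pointer is at the mark when wheel equals it.
- spindle: The press's spindle, carrying an adjustable stem and a round sprung pad (radius 27 mm) that presses the mould. Origin on the wheel axis; it goes down with the wheel. With the tray home the pad touches somewhere between 0.9 and 2.4 rad of wheel: the stem's length is not measured. From the touch on, its force grows by about 130 N per rad of wheel.
- start_a (a joint): Travel in m of the green button on the far orange start box (75 x 85 x 62 mm, its middle about 150 mm along the press's +x from its axis); 0 is up, 6 mm fully pressed. Leave it alone.
- start_b (a joint): The same for the near orange start box, 150 mm along -x.
- sample_bottle: Bystander: amber jar with white cap, radius 26, height 110 mm, origin under its middle.
- film_roll: Bystander: standing roll of clear film, radius 50, height 130 mm, origin under its middle.
- beaker: Bystander: clear cup, radius 35, height 90 mm, origin under its middle.
- vial: Bystander: small amber vial with black cap, radius 15, height 60 mm, origin under its middle.
- spatula: Bystander: spatula 190 mm long lying on the table, origin under its middle.

How it is judged:
By the outcome, as a careful person would: the job done as asked, in the order asked, and still so for the second after the job is handed in, with the robot touching nothing.
It also fails if it takes over 72 s, if anything falls off the work surface, if the arm or the gripper's body presses on something with over 40 N, if the wrist force passes 120 N, or if a joint passes its speed limit or range.

## Working session

There is one attempt and no reset: what is moved stays moved. The work goes in short steps, Python scripts to look and compute and a shell command to move; the robot and the scene stay as the last step left them, time stands still between calls to the robot, and variables do not carry over. Pictures are saved under pics/ and viewed, about 8 in all and at most 12, crops included, and the job is handed in when it is done.

```bash
ls; mkdir -p pics; python3 - <<'E'
from cell import robot, imaging, order
import cv2
s=robot.read_state(); print(s)
ims=[]
for n in ("side","top","wrist"):
    im=imaging.camera(n); cv2.imwrite(f"pics/{n}0.png",im[:,:,::-1]); m=imaging.camera_model(n); print(n,m)
E
```

```text
pics
{'clock': 0.0, 'joint_positions': array([ 1.32399699e+00,  3.20301187e-01,  1.56567762e+00, -2.21053439e-05,
        1.25737587e+00, -1.99875127e-02]), 'qvel': array([-0.00198229, -0.00014758, -0.00100389, -0.0009501 ,  0.0004853 ,
        0.00141373]), 'tau': array([-7.59594368e-04, -4.15526068e+01, -2.34161210e+01, -7.02021634e-05,
        8.09250399e-03,  1.03390602e-05]), 'tool_pos': array([0.12918556, 0.55981823, 0.23047746]), 'orientation': array([ 7.82580521e-01,  6.22548754e-01, -6.93908130e-04,  5.42934255e-04]), 'wrist_force': array([0.04535358, 0.05742915, 0.00609046]), 'wrist_torque': array([ 0.03680426, -0.01562405, -0.00346489]), 'gripper_width': 0.0852620442228754}
side {'mtx': array([[439.99835095,   0.        , 324.26529684],
       [  0.        , 439.99835095, 256.09176049],
       [  0.        ,   0.        ,   1.        ]]), 'xyz': array([ 0.27465578, -0.70722896,  0.84413845]), 'attitude': array([ 0.39328963, -0.07609335, -0.17336431,  0.89970989])}
top {'mtx': array([[537.96594068,   0.        , 316.85598027],
       [  0.        , 537.96594068, 238.63858167],
       [  0.        ,   0.        ,   1.        ]]), 'xyz': array([ 0.29612575, -0.00801398,  1.44038542]), 'attitude': array([ 0.05793746, -0.0753197 , -0.69930501,  0.70847914])}
wrist {'mtx': array([[371.64829954,   0.        , 322.13288846],
       [  0.        , 371.64829954, 238.60081222],
       [  0.        ,   0.        ,   1.        ]]), 'hand_eye': array([[ 9.99999803e-01,  7.38389515e-05, -6.22550123e-04,
        -9.61907734e-04],
       [-1.11572029e-04, -9.56224855e-01, -2.92632901e-01,
        -7.47923493e-02],
       [-6.16905607e-04,  2.92632913e-01, -9.56224659e-01,
        -1.42865377e-01],
       [ 0.00000000e+00,  0.00000000e+00,  0.00000000e+00,
         1.00000000e+00]])}
```

View pics/top0.png

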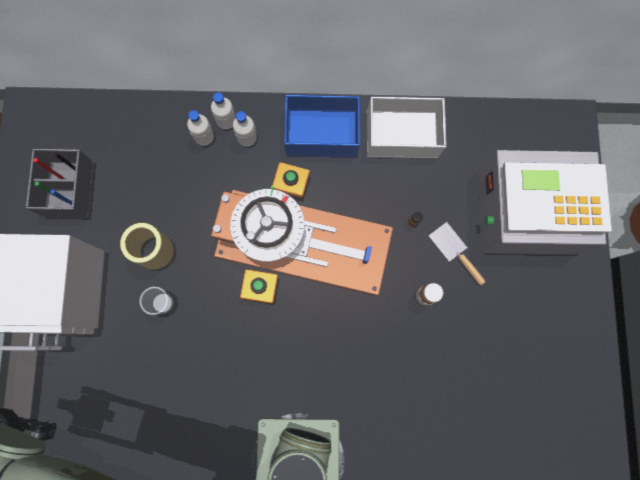

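View pics/side0.png

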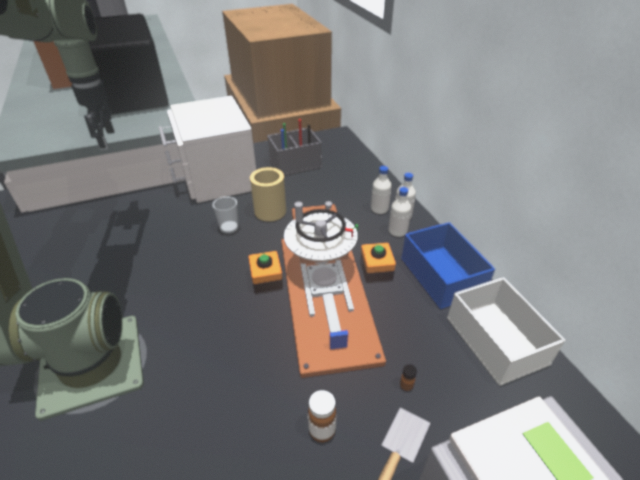

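Top: press axis near (268,222), blue tab (367,254), red pointer ~(285,198), green mark ~(272,191). Side: wheel (320,228), tab (338,338), peg ~(298,212).

```bash
cat > h.py <<'E'
import numpy as np, cv2
from scipy.spatial.transform import Rotation as R
from cell import robot, imaging
def ray(n,uv,st=None):
    m=imaging.camera_model(n);K=m['mtx'];u=(np.array(uv,float)-K[:2,2])/K[0,0]
    if n=='wrist':
        r=np.hypot(*u); d=np.array([u[0]*np.sin(r)/r,-u[1]*np.sin(r)/r,-np.cos(r)])
        H=m['hand_eye'];Q=R.from_quat(st['orientation']).as_matrix()
        return st['tool_pos']+Q@H[:3,3], Q@H[:3,:3]@d
    return m['xyz'],R.from_quat(m['attitude']).as_matrix()@np.array([u[0],-u[1],-1])
def onz(n,uv,z,st=None):
    o,d=ray(n,uv,st); return o+d*(z-o[2])/d[2]
def tri(a,b):
    (o1,d1),(o2,d2)=a,b
    t=np.linalg.lstsq(np.c_[d1,-d2],o2-o1,rcond=None)[0]
    p,q=o1+d1*t[0],o2+d2*t[1]; return (p+q)/2,np.linalg.norm(p-q)
def blobs(im,lo,hi,box,minA=4):
    x0,y0,x1,y1=box;h=cv2.cvtColor(im[y0:y1,x0:x1],cv2.COLOR_RGB2HSV)
    m=cv2.inRange(h,lo,hi);n,l,s,c=cv2.connectedComponentsWithStats(m)
    return [(s[i,4],c[i]+[x0,y0],s[i,:4]+[x0,y0,0,0]) for i in range(1,n) if s[i,4]>=minA],m
E
python3 - <<'E'
from h import *
I={n:cv2.imread(f'pics/{n}0.png')[:,:,::-1].copy() for n in('top','side')}
B={'top':(200,150,410,310),'side':(230,180,410,380)}
for n in I:
    for k,lo,hi in(('blue',(105,120,60),(130,255,255)),('red',(0,170,110),(4,255,255)),('red2',(172,120,110),(180,255,255)),('green',(50,100,60),(85,255,255)),('orange',(12,180,150),(25,255,255))):
        for b in blobs(I[n],lo,hi,B[n])[0]: print(n,k,b[0],b[1].round(1),b[2])
im=I['top'];g,m=blobs(im,(0,0,150),(180,60,255),(225,180,310,270),1)
m=cv2.morphologyEx(m,cv2.MORPH_CLOSE,np.ones((3,3)))
c=max(cv2.findContours(m,cv2.RETR_EXTERNAL,2)[0],key=cv2.contourArea);e=cv2.fitEllipse(cv2.convexHull(c));c0=np.array(e[0])+[225,180]
print('ring',c0,e[1:],onz('top',c0,.13))
a=I['top'][165:285,205:405];b=I['side'][180:360,240:400]
a=cv2.resize(a,None,fx=3.9,fy=3.9,interpolation=3)
b=cv2.resize(b,None,fx=3.3,fy=3.3,interpolation=3)
cv2.imwrite('pics/a.png',a[:,:,::-1]);cv2.imwrite('pics/b.png',b[:,:,::-1])
E
```

```text
top blue 390 [322.2 152.3] [286 150  72   6]
top blue 53 [367.2 253.5] [364 247   7  14]
top green 66 [290.2 175.9] [286 172   9   9]
top green 5 [271.6 186.8] [271 186   2   3]
top green 68 [257.9 284.8] [254 280   9  10]
side blue 37 [403.1 190.5] [400 188   7   6]
side blue 29 [407.9 236.9] [406 233   4  10]
side blue 61 [338.3 333.9] [331 332  16   5]
side green 36 [378.6 248.3] [375 246   8   6]
side green 40 [263.7 257.8] [260 255   9   6]
ring [273.1255455  229.37288666] ((74.01793670654297, 91.94602966308594), 124.0293960571289) [0.56842537 0.06983887 0.13      ]
```

View pics/a.png

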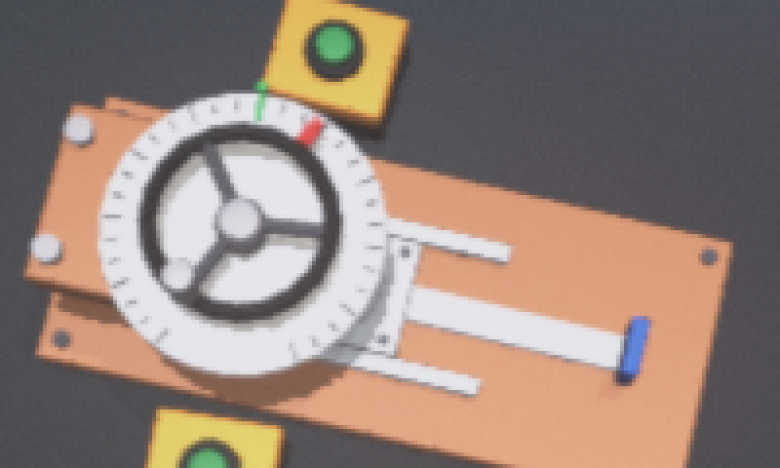

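View pics/b.png

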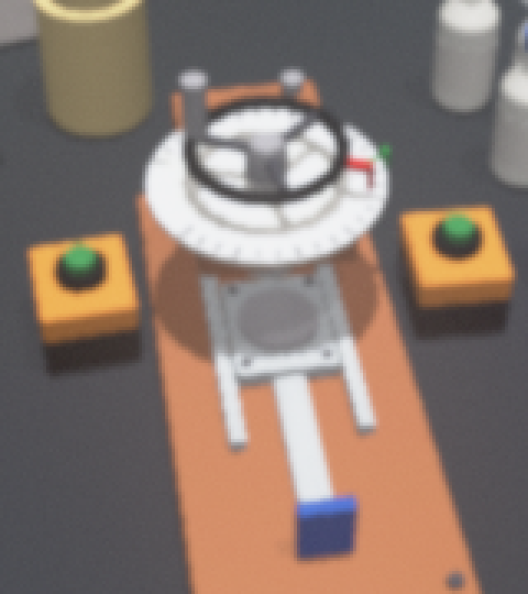

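Top crop: red pointer tip ~(286,196.5) full-frame, green mark ~(272,191), peg top ~(250.6,234.7), tab top ~(369,254). Side crop: peg top ~(298.8,203.3), tab top edge ~(339,332). The stray-tray travel and wheel angle follow from these.

```bash
python3 - <<'E'
from h import *
np.set_printoptions(precision=4,suppress=True)
T=lambda x,y:(x/3.9+205-.4,y/3.9+165-.4); S=lambda x,y:(x/3.3+240-.4,y/3.3+180-.4)
def t(n,a,b): print(n,*tri(ray('top',T(*a)),ray('side',S(*b))))
t('peg',(178,272),(194,77)); t('hub',(240,220),(266,137)); t('tab',(640,346),(327,501))
t('btnfar',(335,43),(460,226)); t('btnnear',(210,452),(80,257)); t('hole -x-y far',(707,257),(456,580))
t('pointer',(316,122),(371,185))
tz=lambda n,a,z:print(n,onz('top',T(*a),z))
tz('ringc',(242,234),.13); tz('peg',(178,272),.215); tz('tab',(640,346),.07)
tz('ptr',(316,124),.139);tz('mark',(261,105),.133);tz('markouter',(261,88),.135)
for n,a in(('rail far end',(510,254)),('rail near end',(479,387))): tz(n,a,.032)
for n,a in(('tray c1',(418,243)),('tray c2',(398,356))): tz(n,a,.036)
for n,a in(('plate far',(732,243)),('plate near left',(37,354)),):tz(n,a,.02)
E
```

```text
peg [0.5376 0.1168 0.2199] 0.0008745592271497246
hub [0.5803 0.0842 0.1756] 0.002099921624486076
tab [ 0.5211 -0.1741  0.0797] 0.0021763996275157614
btnfar [0.723  0.0307 0.0844] 0.001006702388105117
btnnear [0.4409 0.1065 0.0849] 0.009310469775295099
hole -x-y far [ 0.5932 -0.2278  0.0244] 0.002135312691137041
pointer [0.6501 0.0406 0.1423] 0.0029247782932791985
ringc [0.5803 0.0862 0.13  ]
peg [0.5382 0.1174 0.215 ]
tab [ 0.5216 -0.175   0.07  ]
ptr [0.6511 0.0403 0.139 ]
mark [0.6648 0.0762 0.133 ]
markouter [0.6756 0.0764 0.135 ]
rail far end [ 0.5905 -0.0907  0.032 ]
rail near end [ 0.4981 -0.07    0.032 ]
tray c1 [ 0.5963 -0.0274  0.036 ]
tray c2 [ 0.5179 -0.0148  0.036 ]
plate far [ 0.6033 -0.2458  0.02  ]
plate near left [0.5182 0.2313 0.02  ]
```

```bash
python3 -m handwheel '[[0,0,8.15,0,0,0,-1],[0,0,8.15,0,0,0,-1],[0,0,8.15,0,0,0,-1],[0,0,8.15,0,0,0,-1],[0,0,8.15,0,0,0,-1]]'
python3 -m handwheel '[[0,0,8.15,0,0,0,-1],[0,0,8.15,0,0,0,-1],[0,0,8.15,0,0,0,-1],[0,0,8.15,0,0,0,-1],[0,0,8.15,0,0,0,-1]]'
python3 -m handwheel '[[0,0,8.15,0,0,0,-1],[0,0,0,0.03,0.037,0,-1],[0,0,0,0.03,0.037,0,-1],[0,0,0,0.03,0.037,0,-1],[0,0,0,0.03,0.037,0,-1]]'
python3 -m handwheel '[[0,0,0,0.03,0.037,0,-1],[0,0,0,0.03,0.037,0,-1],[0,0,0,0.03,0.037,0,-1],[0,0,0,0.03,0.037,0,-1],[0,0,0,0.03,0.037,0,-1]]'
python3 -m handwheel '[[0,0,0,0.03,0.037,0,-1],[0,0,0,0.03,0.037,0,-1],[0,0,0,0.03,0.037,0,-1],[0,0,0,0.03,0.037,0,-1],[0,0,0,0.03,0.037,0,-1]]'
python3 -m handwheel '[[0,0,0,0.03,0.037,0,-1],[0,0,0,0.03,0.037,0,-1],[0,0,0,0.03,0.037,0,-1],[0,0,0,0.03,0.037,0,-1],[0,0,0,0,0,0,-1]]'
python3 - <<'E'
from h import *
s=robot.read_state();print(s['joint_positions'],R.from_quat(s['orientation']).as_matrix())
im=imaging.camera('wrist');cv2.imwrite('pics/w1.png',im[:,:,::-1])
E
```

```text
clock: 0.65
tool_pos: [0.1293, 0.5601, 0.231]
orientation: [0.951, 0.308, -0.0, 0.0]
wrist_force: [-0.1, 0.9, 0.3]
gripper_width: 0.012
clock: 1.15
tool_pos: [0.1293, 0.5601, 0.231]
orientation: [0.999, -0.042, -0.0, 0.0]
wrist_force: [0.3, -0.7, 0.5]
gripper_width: 0.0004
clock: 1.65
tool_pos: [0.2143, 0.3878, 0.231]
orientation: [0.994, -0.11, 0.0, 0.0]
wrist_force: [1.3, -0.3, 0.0]
gripper_width: -0.0001
clock: 2.15
tool_pos: [0.3201, 0.1744, 0.2314]
orientation: [0.994, -0.11, 0.0, -0.0]
wrist_force: [0.8, -0.3, -0.2]
gripper_width: -0.0001
clock: 2.65
tool_pos: [0.426, -0.0391, 0.2313]
orientation: [0.994, -0.11, 0.0, -0.0]
wrist_force: [1.8, 0.8, 0.1]
gripper_width: 0.0004
clock: 3.15
tool_pos: [0.5124, -0.2125, 0.2302]
orientation: [0.994, -0.112, 0.0, 0.001]
wrist_force: [-0.5, 0.9, 0.2]
gripper_width: -0.0002
[-4.13048790e-01  2.87770848e-01  1.61382134e+00 -1.44830766e-03
  1.23862311e+00 -1.87519696e-01] [[ 9.74780831e-01 -2.23163223e-01  7.12233326e-04]
 [-2.23161660e-01 -9.74779774e-01 -1.80699577e-03]
 [ 1.09752564e-03  1.60248167e-03 -9.99998114e-01]]
```

View pics/w1.png

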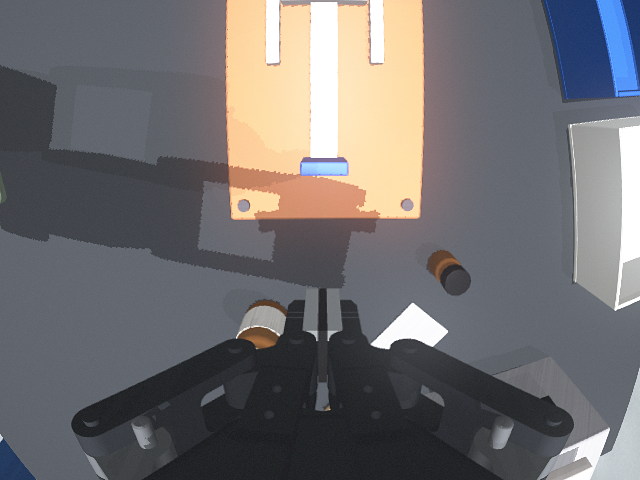

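Wrist view: plate upright in the frame, tab top face about cols 300–348, rows 162–175; vial and jar lie off to the sides, clear of the approach; plate end corners at about (231,219) and (421,217).

```bash
python3 - <<'E'
from h import *
s=robot.read_state();Q=R.from_quat(s['orientation']).as_matrix()
P={'tab':((324,168.5),.07),'tabback':((324,175),.07),'cornL':((231,219),.02),'cornR':((421,217),.02),'railL':((273,64),.032),'railR':((377,63),.032)}
a=np.array([.5803,.0855,0]);th=np.radians(-12.7);E=np.array([[np.cos(th),np.sin(th)],[-np.sin(th),np.cos(th)]])
for k,(uv,z) in P.items():
    p=onz('wrist',uv,z,s);print(k,p.round(4),'press',(E@(p-a)[:2]).round(4),'tool',(Q.T@(p-s['tool_pos'])).round(4))
print('tcp press',E@(s['tool_pos']-a)[:2])
E
```

```text
tab [ 0.5211 -0.1701  0.07  ] press [-0.0015 -0.2624] tool [ 0.0014 -0.0409  0.1602]
tabback [ 0.5199 -0.1754  0.07  ] press [-0.0015 -0.2678] tool [ 0.0014 -0.0356  0.1602]
cornL [ 0.4188 -0.2028  0.02  ] press [-0.0942 -0.3167] tool [-0.0911  0.0136  0.2103]
cornR [ 0.6044 -0.2428  0.02  ] press [ 0.0957 -0.315 ] tool [0.0988 0.0114 0.21  ]
railL [ 0.4971 -0.0688  0.032 ] press [-0.0472 -0.1688] tool [-0.0445 -0.1344  0.1983]
railR [ 0.589  -0.0885  0.032 ] press [ 0.0467 -0.1678] tool [ 0.0495 -0.1356  0.1981]
tcp press [-0.00279554 -0.30337033]
```

```bash
python3 -m handwheel '[[0,0,0,0.0015,0,0.038,-1],[0,0,0,0,0,0.038,-1],[0,0,0,0,0,0.038,-1],[0,0,0,0,0,0.038,-1],[0,0,0,0,0,0.036,-1]]'
python3 -m handwheel '[[0,0,0,0,0,0,-1],[0,0,0,0,-0.008,0,-1],[0,0,0,0,-0.006,0,-1],[0,0,0,0,-0.004,0,-1],[0,0,0,0,-0.003,0,-1]]'
python3 -m handwheel '[[0,0,0,0,-0.003,0,-1],[0,0,0,0,-0.003,0,-1],[0,0,0,0,-0.003,0,-1],[0,0,0,0,-0.003,0,-1],[0,0,0,0,-0.003,0,-1]]'
python3 -m handwheel '[[0,0,0,0,-0.003,0,-1],[0,0,0,0,-0.003,0,-1],[0,0,0,0,-0.003,0,-1],[0,0,0,0,-0.003,0,-1],[0,0,0,0,-0.003,0,-1]]'
```

```text
clock: 3.7
tool_pos: [0.5109, -0.2065, 0.0421]
orientation: [0.994, -0.11, -0.0, -0.0]
wrist_force: [1.1, 0.8, -0.6]
gripper_width: -0.0005
clock: 4.2
tool_pos: [0.5176, -0.1876, 0.0451]
orientation: [0.994, -0.11, 0.002, 0.001]
wrist_force: [-0.7, -2.9, 1.3]
gripper_width: 0.0002
clock: 4.7
tool_pos: [0.5198, -0.1729, 0.0433]
orientation: [0.994, -0.11, -0.0, 0.0]
wrist_force: [-1.1, -3.2, 2.1]
gripper_width: 0.0
clock: 5.2
tool_pos: [0.523, -0.158, 0.0432]
orientation: [0.994, -0.11, -0.0, -0.0]
wrist_force: [-0.0, -3.2, 3.1]
gripper_width: 0.0001
```

```bash
python3 -m handwheel '[[0,0,0,0,-0.003,0,-1],[0,0,0,0,-0.003,0,-1],[0,0,0,0,-0.003,0,-1],[0,0,0,0,-0.003,0,-1],[0,0,0,0,-0.003,0,-1]]'
python3 -m handwheel '[[0,0,0,0,-0.0015,0,-1],[0,0,0,0,-0.0015,0,-1],[0,0,0,0,-0.0015,0,-1],[0,0,0,0,-0.001,0,-1],[0,0,0,0,-0.001,0,-1]]'
```

```text
clock: 5.7
tool_pos: [0.5263, -0.1434, 0.0432]
orientation: [0.994, -0.11, -0.0, -0.0]
wrist_force: [-1.1, -3.1, 1.0]
gripper_width: -0.0001
clock: 6.2
tool_pos: [0.5277, -0.1373, 0.0432]
orientation: [0.994, -0.11, -0.0, -0.0]
wrist_force: [-0.8, -2.9, 1.5]
gripper_width: -0.0003
```

```bash
python3 -m handwheel '[[0,0,0,0,-0.001,0,-1],[0,0,0,0,-0.001,0,-1],[0,0,0,0,0,0,-1]]'
```

```text
clock: 6.5
tool_pos: [0.5282, -0.1352, 0.0432]
orientation: [0.994, -0.11, -0.0, -0.0]
wrist_force: [0.1, -2.1, 2.2]
gripper_width: -0.0001
```

```bash
python3 -m handwheel '[[0,0,0,0,-0.001,0,-1],[0,0,0,0,-0.001,0,-1]]'
python3 -m handwheel '[[0,0,0,0,-0.001,0,-1]]'
python3 -m handwheel '[[0,0,0,0,-0.001,0,-1]]'
```

```text
clock: 6.7
tool_pos: [0.5286, -0.1334, 0.0433]
orientation: [0.994, -0.11, -0.0, -0.0]
wrist_force: [-0.3, -2.1, 1.3]
gripper_width: 0.0001
clock: 6.8
tool_pos: [0.5288, -0.1324, 0.0433]
orientation: [0.994, -0.11, -0.0, -0.0]
wrist_force: [-0.5, -1.9, 0.6]
gripper_width: -0.0002
clock: 6.9
tool_pos: [0.5291, -0.1314, 0.0433]
orientation: [0.994, -0.11, -0.0, -0.0]
wrist_force: [0.1, -2.2, 1.0]
gripper_width: -0.0001
```

```bash
for i in 1 2; do :; done; python3 -m handwheel '[[0,0,0,0,-0.0005,0,-1],[0,0,0,0,0,0,-1]]'
python3 -m handwheel '[[0,0,0,0,-0.0005,0,-1],[0,0,0,0,0,0,-1]]'
```

```text
clock: 7.1
tool_pos: [0.5292, -0.1308, 0.0433]
orientation: [0.994, -0.11, -0.0, -0.0]
wrist_force: [-0.8, -1.2, 0.5]
gripper_width: 0.0
clock: 7.3
tool_pos: [0.5292, -0.1304, 0.0432]
orientation: [0.994, -0.11, -0.0, -0.0]
wrist_force: [-0.6, -2.1, 0.3]
gripper_width: 0.0001
```

```bash
python3 -m handwheel '[[0,0,0,0,-0.0007,0,-1]]'
python3 -m handwheel '[[0,0,0,0,-0.0007,0,-1]]'
python3 -m handwheel '[[0,0,0,0,-0.0007,0,-1]]'
```

```text
clock: 7.4
tool_pos: [0.5294, -0.13, 0.0433]
orientation: [0.994, -0.11, -0.0, 0.0]
wrist_force: [-1.6, -4.5, 0.2]
gripper_width: 0.0
clock: 7.5
tool_pos: [0.5295, -0.13, 0.0433]
orientation: [0.994, -0.11, 0.0, 0.001]
wrist_force: [-1.1, -8.1, -0.2]
gripper_width: 0.0002
clock: 7.6
tool_pos: [0.5298, -0.13, 0.0433]
orientation: [0.994, -0.109, 0.0, 0.001]
wrist_force: [-2.3, -10.4, 0.3]
gripper_width: 0.0001
```

```bash
python3 -m handwheel '[[0,0,0,0,-0.0007,0,-1]]'
python3 -m handwheel '[[0,0,0,0,-0.0007,0,-1]]'
python3 -m handwheel '[[0,0,0,0,-0.0007,0,-1]]'
```

```text
clock: 7.7
tool_pos: [0.53, -0.13, 0.0434]
orientation: [0.994, -0.109, 0.0, 0.002]
wrist_force: [-1.7, -13.4, 0.6]
gripper_width: -0.0001
clock: 7.8
tool_pos: [0.5303, -0.13, 0.0435]
orientation: [0.994, -0.109, 0.001, 0.003]
wrist_force: [-2.2, -15.7, 1.0]
gripper_width: 0.0001
clock: 7.9
tool_pos: [0.5305, -0.13, 0.0437]
orientation: [0.994, -0.109, 0.001, 0.003]
wrist_force: [-3.2, -18.3, 1.8]
gripper_width: -0.0001
```

Firm contact at y=−0.130 with an 18 N push (limit 30), and the tray stopped moving: home. Backing off and going over the peg.

```bash
python3 -m handwheel '[[0,0,0,0,0.002,0,-1],[0,0,0,0,0.002,0,-1],[0,0,0,0,0.003,0,-1],[0,0,0,0,0.013,0,-1],[0,0,0,0,0.02,0,-1]]'
python3 -m handwheel '[[0,0,-7.65,0,0,-0.032,-1],[0,0,-7.65,0,0,-0.032,-1],[0,0,-7.65,0,0,-0.032,-1],[0,0,-7.65,0,0,-0.032,-1],[0,0,-7.65,0,0,-0.032,0.3]]'
python3 -m handwheel '[[0,0,-7.65,0,0,-0.032,0.3],[0,0,-7.65,0,0,-0.032,0.3],[0,0,-7.65,0,0,-0.032,0.3],[0,0,-7.65,0,0,-0.032,0.3],[0,0,0,0.04,-0.024,0,0.3]]'
python3 -m handwheel '[[0,0,0,0.04,-0.024,0,0.3],[0,0,0,0.04,-0.024,0,0.3],[0,0,0,0.04,-0.024,0,0.3],[0,0,0,0.04,-0.024,0,0.3],[0,0,0,0.04,-0.024,0,0.3]]'
python3 -m handwheel '[[0,0,0,0,0,0,0.3],[0,0,0,0,0,0,0.3]]'
python3 - <<'E'
from h import *
import pickle
s=robot.read_state();print(s['joint_positions'],s['wrist_torque'])
im=imaging.camera('wrist');cv2.imwrite('pics/w2.png',im[:,:,::-1]);pickle.dump(s,open('s2.pkl','wb'))
E
```

```text
clock: 8.4
tool_pos: [0.5213, -0.1653, 0.0432]
orientation: [0.994, -0.109, -0.0, -0.0]
wrist_force: [-0.6, 0.1, -0.4]
gripper_width: -0.0
clock: 8.9
tool_pos: [0.521, -0.1658, 0.2046]
orientation: [0.975, 0.224, 0.0, -0.0]
wrist_force: [0.8, -1.3, 0.2]
gripper_width: 0.0133
clock: 9.4
tool_pos: [0.5256, -0.1229, 0.3358]
orientation: [0.883, 0.47, 0.003, 0.004]
wrist_force: [1.4, 0.4, -0.0]
gripper_width: 0.0556
clock: 9.9
tool_pos: [0.5349, 0.1155, 0.3313]
orientation: [0.882, 0.471, 0.0, -0.0]
wrist_force: [1.3, -0.5, -0.2]
gripper_width: 0.0555
clock: 10.1
tool_pos: [0.5351, 0.1145, 0.331]
orientation: [0.882, 0.472, -0.0, 0.0]
wrist_force: [0.1, -0.0, -0.1]
gripper_width: 0.0555
[ 1.90014910e-01  2.30123247e-01  1.44189603e+00 -3.71390800e-04
  1.47035738e+00 -7.93235379e-01] [-0.0213056  -0.01910794 -0.0458098 ]
```

View pics/w2.png

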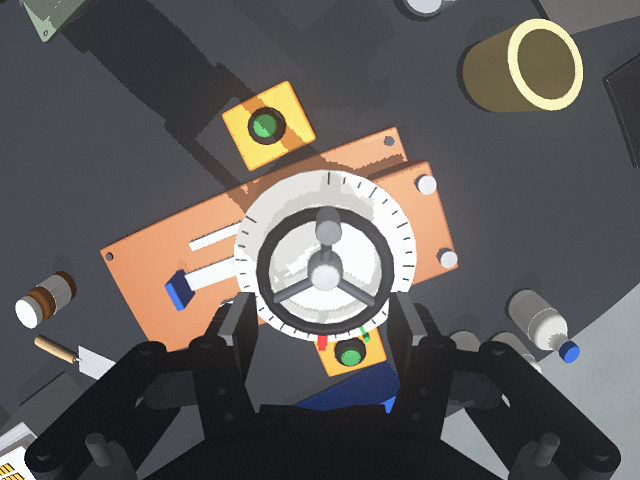

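Wrist view: peg top circle ≈(328,232), hub (325,275), red pointer ≈(321,343), green mark ≈(365,335), ring outline cols 234–416, rows 170–343.

```bash
cat > fit.py <<'E'
from h import *
from scipy.optimize import least_squares
def circ(P):
    f=least_squares(lambda q:np.hypot(P[:,0]-q[0],P[:,1]-q[1])-q[2],[*P.mean(0),.08],loss='soft_l1',f_scale=.001);return f.x,np.sqrt(np.median(f.fun**2))
E
python3 - <<'E'
from fit import *
import pickle
np.set_printoptions(precision=4,suppress=True)
s=pickle.load(open('s2.pkl','rb'));im=cv2.imread('pics/w2.png')[:,:,::-1].copy()
h=cv2.cvtColor(im,cv2.COLOR_RGB2HSV)
# ring outer edge: scan from outside inward along radial lines for the first pale pixel
c=np.array([325.,258.]);P=[];W=[]
for a in np.radians(np.arange(0,360,4)):
    d=np.array([np.cos(a),np.sin(a)]);hit=None
    for r in np.arange(105,70,-.5):
        x,y=(c+d*r).round().astype(int)
        if h[y,x,1]<50 and h[y,x,2]>150: hit=c+d*r;break
    if hit is not None and r<104: P.append(onz('wrist',hit,.131,s)[:2])
P=np.array(P);print('ring',len(P),circ(P))
c=np.array([325.,270.])
for a in np.radians(np.arange(0,360,4)):
    d=np.array([np.cos(a),np.sin(a)])
    for r in np.arange(50,85,.5):
        x,y=(c+d*r).round().astype(int)
        if h[y,x,2]<60:
            while h[y,x,2]<75 and r<90: r+=.5; x,y=(c+d*r).round().astype(int)
            W.append(onz('wrist',c+d*r,.162,s)[:2]);break
W=np.array(W);print('rim',len(W),circ(W))
for k,lo,hi in(('red',(0,150,90),(5,255,255)),('red2',(174,150,90),(180,255,255)),('green',(50,120,60),(85,255,255))):
    for b in blobs(im,lo,hi,(220,320,430,375))[0]: print(k,b[0],b[1],b[2],onz('wrist',b[1],.139 if 'r' in k[0] else .134,s))
print('peg',onz('wrist',(328,232),.215,s),'hub',onz('wrist',(325,275),.176,s))
z=cv2.resize(im[165:375,220:430],None,fx=2.8,fy=2.8,interpolation=3);cv2.imwrite('pics/w2z.png',z[:,:,::-1])
E
```

```text
ring 82 (array([0.5817, 0.0852, 0.0914]), np.float64(0.0003967823722424251))
rim 23 (array([0.5913, 0.0989, 0.0728]), np.float64(0.005179628987822954))
red 105 [322.0667 341.581 ] [317 336  10  14] [0.6527 0.035  0.139 ]
red2 4 [318.  342.5] [318 341   1   4] [0.6513 0.0308 0.139 ]
red2 6 [320.6667 348.8333] [319 348   5   2] [0.6596 0.0286 0.139 ]
green 23 [362.2609 330.1304] [360 326   6   9] [0.6673 0.0766 0.134 ]
green 22 [366.3182 338.9091] [364 337   6   5] [0.6794 0.0745 0.134 ]
green 179 [350.7486 358.3687] [342 352  19  13] [0.6919 0.0471 0.134 ]
peg [0.5367 0.1175 0.215 ] hub [0.5772 0.0884 0.176 ]
```

View pics/w2z.png

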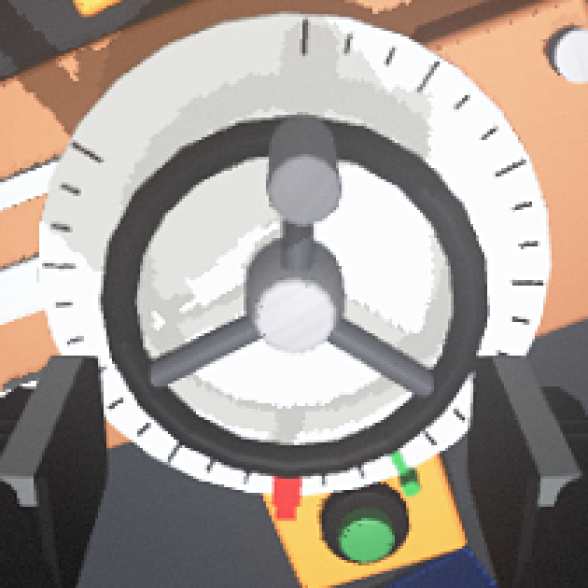

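Axis (0.5817, 0.0852) with fitted ring radius 91.4 mm (given 92); peg 55.1 mm from it (given 55) at −24° opposite the pointer; the mark is ~30° CCW from the pointer now. Gripping the peg.

```bash
python3 -m handwheel '[[0,0,2,0.0036,0,0.01,0.3],[0,0,0,0,0,0.035,0.3],[0,0,0,0,0,0.035,0.3],[0,0,0,0,0,0.035,0.3],[0,0,0,0,0,0.025,0.3]]'
python3 -m handwheel '[[0,0,0,0,0,0.011,0.3],[0,0,0,0,0,0,-0.2],[0,0,0,0,0,0,-1],[0,0,0,0,0,0,-1],[0,0,0,0,0,0,-1]]'
python3 -m handwheel '[[0,0,0,0,0,0,-1],[0,0,0,0,0,0,-1]]'; python3 -c "
from h import *
s=robot.read_state();print(s['wrist_torque'],s['joint_positions'])"
```

```text
clock: 10.65
tool_pos: [0.5363, 0.1148, 0.1892]
orientation: [0.891, 0.454, -0.001, -0.0]
wrist_force: [0.4, 0.2, -0.4]
gripper_width: 0.0558
clock: 11.15
tool_pos: [0.5385, 0.1169, 0.1821]
orientation: [0.89, 0.456, 0.002, 0.001]
wrist_force: [0.3, -1.2, 4.6]
gripper_width: 0.0183
clock: 11.35
tool_pos: [0.5385, 0.1169, 0.1821]
orientation: [0.89, 0.456, 0.002, 0.001]
wrist_force: [0.5, -2.1, 6.3]
gripper_width: 0.0184
[-0.36539498 -0.06876612 -0.02498343] [ 1.93404146e-01  3.16423380e-01  1.69956844e+00 -1.01238497e-03
  1.12162226e+00 -7.52488300e-01]
```

```bash
cat > st.py <<'E'
from h import *
s=robot.read_state();a=np.array([.5817,.0852]);p=s['tool_pos'][:2]-a;F=s['wrist_force'];M=s['wrist_torque']
Q=R.from_quat(s['orientation']).as_matrix()
al=np.degrees(np.arctan2(p[1],p[0]));tx=np.degrees(np.arctan2(Q[1,0],Q[0,0]))
u=p/np.hypot(*p);t=np.array([u[1],-u[0]])
w=np.pi-np.radians(al+12.5);w=(w+np.pi)%(2*np.pi)-np.pi if w>4 else w
print('t %.2f r %.4f w %.3f tool-w %.3f z %.4f | Frad %.1f Ftan(cw) %.1f Fz %.1f Mz %.3f | T_axis(cw resist) %.3f'%(s['clock'],np.hypot(*p),w,np.radians(90-tx-12.5),s['tool_pos'][2],F[:2]@u,F[:2]@t,F[2],M[2],(p[0]*F[1]-p[1]*F[0])+M[2]))
E
python3 st.py; python3 -m handwheel '[[0,0,5,0.0048,0.0002,0,-1],[0,0,5,0.0048,0.0002,0,-1],[0,0,5,0.0048,0.0002,0,-1],[0,0,0,0,0,0,-1]]' >/dev/null; python3 st.py; python3 -m handwheel '[[0,0,0,0,0,0,-1]]' >/dev/null; python3 st.py
```

```text
t 11.35 r 0.0536 w 0.415 tool-w 0.406 z 0.1821 | Frad -1.6 Ftan(cw) -1.4 Fz 6.3 Mz -0.025 | T_axis(cw resist) 0.048
t 11.75 r 0.0538 w 0.685 tool-w 0.670 z 0.1821 | Frad -1.7 Ftan(cw) -0.8 Fz 7.0 Mz -0.161 | T_axis(cw resist) -0.119
t 11.85 r 0.0538 w 0.683 tool-w 0.668 z 0.1821 | Frad -1.2 Ftan(cw) -0.5 Fz 5.6 Mz -0.127 | T_axis(cw resist) -0.101
```

```bash
python3 -m handwheel '[[0,0,3,0.0029,0.0001,0,-1],[0,0,3,0.0029,0.0001,0,-1],[0,0,3,0.0029,0.0001,0,-1],[0,0,0,0,0,0,-1]]' >/dev/null; python3 st.py; python3 -m handwheel '[[0,0,3,0.0029,0.0001,0,-1],[0,0,3,0.0029,0.0001,0,-1],[0,0,3,0.0029,0.0001,0,-1],[0,0,0,0,0,0,-1]]' >/dev/null; python3 st.py
```

```text
t 12.25 r 0.0540 w 0.839 tool-w 0.826 z 0.1821 | Frad -1.1 Ftan(cw) -1.0 Fz 7.2 Mz -0.175 | T_axis(cw resist) -0.120
t 12.65 r 0.0541 w 0.996 tool-w 0.983 z 0.1821 | Frad -1.7 Ftan(cw) -1.6 Fz 7.3 Mz -0.150 | T_axis(cw resist) -0.061
```

```bash
python3 -m handwheel '[[0,0,3,0.0029,0.0001,0,-1],[0,0,3,0.0029,0.0001,0,-1],[0,0,0,0,0,0,-1]]' >/dev/null; python3 st.py; python3 -m handwheel '[[0,0,3,0.0029,0.0001,0,-1],[0,0,3,0.0029,0.0001,0,-1],[0,0,0,0,0,0,-1]]' >/dev/null; python3 st.py
```

```text
t 12.95 r 0.0542 w 1.101 tool-w 1.088 z 0.1821 | Frad -1.9 Ftan(cw) -1.5 Fz 7.7 Mz -0.206 | T_axis(cw resist) -0.126
t 13.25 r 0.0543 w 1.204 tool-w 1.193 z 0.1821 | Frad -1.8 Ftan(cw) -0.5 Fz 7.0 Mz -0.155 | T_axis(cw resist) -0.131
```

```bash
python3 -m handwheel '[[0,0,3,0.0029,0.0001,0,-1],[0,0,3,0.0029,0.0001,0,-1],[0,0,0,0,0,0,-1]]' >/dev/null; python3 st.py; python3 -m handwheel '[[0,0,3,0.0029,0.0001,0,-1],[0,0,3,0.0029,0.0001,0,-1],[0,0,0,0,0,0,-1]]' >/dev/null; python3 st.py
```

```text
t 13.55 r 0.0543 w 1.309 tool-w 1.298 z 0.1821 | Frad -2.4 Ftan(cw) -1.9 Fz 6.4 Mz -0.168 | T_axis(cw resist) -0.063
t 13.85 r 0.0544 w 1.412 tool-w 1.403 z 0.1821 | Frad -1.7 Ftan(cw) -2.1 Fz 7.7 Mz -0.245 | T_axis(cw resist) -0.132
```

```bash
python3 -m handwheel '[[0,0,3,0.0029,0.0001,0,-1],[0,0,3,0.0029,0.0001,0,-1],[0,0,0,0,0,0,-1]]' >/dev/null; python3 st.py
```

```text
t 14.15 r 0.0544 w 1.516 tool-w 1.507 z 0.1821 | Frad -2.5 Ftan(cw) -2.2 Fz 6.9 Mz -0.192 | T_axis(cw resist) -0.071
```

```bash
python3 -m handwheel '[[0,0,3,0.0029,0.0001,0,-1],[0,0,0,0,0,0,-1]]' >/dev/null; python3 st.py; python3 -m handwheel '[[0,0,0,0,0,0,-1]]' >/dev/null; python3 st.py; python3 -m handwheel '[[0,0,3,0.0029,0.0001,0,-1],[0,0,0,0,0,0,-1]]' >/dev/null; python3 st.py; python3 -m handwheel '[[0,0,0,0,0,0,-1]]' >/dev/null; python3 st.py
```

```text
t 14.35 r 0.0545 w 1.568 tool-w 1.560 z 0.1821 | Frad -2.4 Ftan(cw) -2.3 Fz 7.9 Mz -0.232 | T_axis(cw resist) -0.108
t 14.45 r 0.0545 w 1.567 tool-w 1.559 z 0.1821 | Frad -2.0 Ftan(cw) -2.3 Fz 8.8 Mz -0.214 | T_axis(cw resist) -0.086
t 14.65 r 0.0545 w 1.620 tool-w 1.612 z 0.1821 | Frad -2.0 Ftan(cw) -3.0 Fz 8.1 Mz -0.248 | T_axis(cw resist) -0.084
t 14.75 r 0.0545 w 1.619 tool-w 1.611 z 0.1821 | Frad -2.8 Ftan(cw) -2.5 Fz 7.6 Mz -0.215 | T_axis(cw resist) -0.078
```

```bash
python3 -m handwheel '[[0,0,3,0.0029,0.0001,0,-1],[0,0,0,0,0,0,-1]]' >/dev/null; python3 st.py; python3 -m handwheel '[[0,0,0,0,0,0,-1]]' >/dev/null; python3 st.py
```

```text
t 14.95 r 0.0545 w 1.671 tool-w 1.664 z 0.1821 | Frad -1.9 Ftan(cw) -2.8 Fz 7.7 Mz -0.244 | T_axis(cw resist) -0.090
t 15.05 r 0.0545 w 1.671 tool-w 1.664 z 0.1821 | Frad -2.6 Ftan(cw) -2.8 Fz 7.5 Mz -0.218 | T_axis(cw resist) -0.064
```

```bash
python3 -m handwheel '[[0,0,3,0.0029,0.0001,0,-1],[0,0,0,0,0,0,-1]]' >/dev/null; python3 st.py; python3 -m handwheel '[[0,0,0,0,0,0,-1]]' >/dev/null; python3 st.py; python3 -m handwheel '[[0,0,3,0.0029,0.0001,0,-1],[0,0,0,0,0,0,-1]]' >/dev/null; python3 st.py; python3 -m handwheel '[[0,0,0,0,0,0,-1]]' >/dev/null; python3 st.py
```

```text
t 15.25 r 0.0545 w 1.723 tool-w 1.717 z 0.1821 | Frad -2.8 Ftan(cw) -3.5 Fz 8.6 Mz -0.233 | T_axis(cw resist) -0.041
t 15.35 r 0.0545 w 1.722 tool-w 1.716 z 0.1821 | Frad -2.5 Ftan(cw) -3.3 Fz 8.6 Mz -0.257 | T_axis(cw resist) -0.076
t 15.55 r 0.0545 w 1.775 tool-w 1.769 z 0.1821 | Frad -2.3 Ftan(cw) -3.6 Fz 8.5 Mz -0.225 | T_axis(cw resist) -0.031
t 15.65 r 0.0545 w 1.774 tool-w 1.768 z 0.1821 | Frad -3.2 Ftan(cw) -3.7 Fz 8.1 Mz -0.257 | T_axis(cw resist) -0.058
```

```bash
python3 -m handwheel '[[0,0,3,0.0029,0.0001,0,-1],[0,0,0,0,0,0,-1]]' >/dev/null; python3 st.py; python3 -m handwheel '[[0,0,0,0,0,0,-1]]' >/dev/null; python3 st.py
```

```text
t 15.85 r 0.0546 w 1.825 tool-w 1.822 z 0.1821 | Frad -2.8 Ftan(cw) -3.3 Fz 8.2 Mz -0.234 | T_axis(cw resist) -0.052
t 15.95 r 0.0545 w 1.824 tool-w 1.821 z 0.1821 | Frad -2.3 Ftan(cw) -3.8 Fz 8.8 Mz -0.203 | T_axis(cw resist) 0.004
```

```bash
python3 - <<'E'
from h import *
a=np.array([.5817,.0852])
for n,B in(('top',(200,150,410,310)),('side',(230,180,410,380))):
    im=imaging.camera(n);cv2.imwrite(f'pics/{n}1.png',im[:,:,::-1])
    for lo,hi in(((0,140,90),(5,255,255)),((173,140,90),(180,255,255))):
        for b in blobs(im,lo,hi,B)[0]:
            p=onz(n,b[1],.139)[:2]-a;print(n,b[0],b[1],np.hypot(*p),'w',-np.arctan2(p[1],p[0])-np.radians(12.5))
E
python3 -m handwheel '[[0,0,3,0.0029,0.0001,0,-1],[0,0,0,0,0,0,-1]]' >/dev/null; python3 st.py; python3 -m handwheel '[[0,0,0,0,0,0,-1]]' >/dev/null; python3 st.py
```

```text
top 16 [291.6875 235.0625] 0.06825007709980183 w 1.7871133010402473
side 13 [317.53846154 242.76923077] 0.04017869770540675 w 1.8940131607366408
t 16.25 r 0.0545 w 1.875 tool-w 1.874 z 0.1821 | Frad -3.1 Ftan(cw) -4.3 Fz 8.4 Mz -0.217 | T_axis(cw resist) 0.017
t 16.35 r 0.0546 w 1.875 tool-w 1.873 z 0.1821 | Frad -2.8 Ftan(cw) -3.8 Fz 8.1 Mz -0.174 | T_axis(cw resist) 0.034
```

```bash
python3 -m handwheel '[[0,0,3,0.0029,0.0001,0,-1],[0,0,0,0,0,0,-1]]' >/dev/null; python3 st.py; python3 -m handwheel '[[0,0,0,0,0,0,-1]]' >/dev/null; python3 st.py; python3 -m handwheel '[[0,0,3,0.0029,0.0001,0,-1],[0,0,0,0,0,0,-1]]' >/dev/null; python3 st.py; python3 -m handwheel '[[0,0,0,0,0,0,-1]]' >/dev/null; python3 st.py
```

```text
t 16.55 r 0.0546 w 1.926 tool-w 1.926 z 0.1821 | Frad -2.2 Ftan(cw) -4.2 Fz 8.0 Mz -0.135 | T_axis(cw resist) 0.095
t 16.65 r 0.0546 w 1.925 tool-w 1.925 z 0.1821 | Frad -1.9 Ftan(cw) -4.8 Fz 7.7 Mz -0.104 | T_axis(cw resist) 0.159
t 16.85 r 0.0546 w 1.976 tool-w 1.978 z 0.1821 | Frad -2.8 Ftan(cw) -4.8 Fz 8.6 Mz -0.116 | T_axis(cw resist) 0.144
t 16.95 r 0.0545 w 1.975 tool-w 1.978 z 0.1821 | Frad -2.7 Ftan(cw) -4.3 Fz 7.9 Mz -0.145 | T_axis(cw resist) 0.089
```

```bash
python3 -m handwheel '[[0,0,3,0.0029,0.0001,0,-1],[0,0,0,0,0,0,-1]]' >/dev/null; python3 st.py; for i in 1 2 3; do python3 -m handwheel '[[0,0,0,0,0,0,-1]]' >/dev/null; python3 st.py; done
```

```text
t 17.15 r 0.0545 w 2.026 tool-w 2.031 z 0.1821 | Frad -2.8 Ftan(cw) -4.4 Fz 8.3 Mz -0.064 | T_axis(cw resist) 0.176
t 17.25 r 0.0545 w 2.025 tool-w 2.030 z 0.1821 | Frad -2.1 Ftan(cw) -4.9 Fz 7.7 Mz -0.154 | T_axis(cw resist) 0.112
t 17.35 r 0.0545 w 2.025 tool-w 2.030 z 0.1821 | Frad -2.8 Ftan(cw) -3.8 Fz 7.9 Mz -0.131 | T_axis(cw resist) 0.075
t 17.45 r 0.0546 w 2.025 tool-w 2.030 z 0.1821 | Frad -3.6 Ftan(cw) -3.7 Fz 8.0 Mz -0.149 | T_axis(cw resist) 0.053
```

```bash
echo "print('   tau1 %.4f tau6 %.4f'%(s['tau'][0],s['tau'][5]), 'base moment', round(s['tool_pos'][0]*F[1]-s['tool_pos'][1]*F[0]+M[2],3))" >> st.py; python3 st.py; python3 -m handwheel '[[0,0,2,0.0019,0,0,-1]]' >/dev/null; python3 st.py; for i in 1 2 3; do python3 -m handwheel '[[0,0,0,0,0,0,-1]]' >/dev/null; python3 st.py; done
```

```text
t 17.45 r 0.0546 w 2.025 tool-w 2.030 z 0.1821 | Frad -3.6 Ftan(cw) -3.7 Fz 8.0 Mz -0.149 | T_axis(cw resist) 0.053
   tau1 -0.9009 tau6 -0.0833 base moment 0.17
t 17.55 r 0.0546 w 2.055 tool-w 2.065 z 0.1821 | Frad -3.8 Ftan(cw) -5.3 Fz 8.9 Mz 0.026 | T_axis(cw resist) 0.316
   tau1 -1.1993 tau6 -0.3083 base moment 1.185
t 17.65 r 0.0546 w 2.059 tool-w 2.065 z 0.1821 | Frad -2.7 Ftan(cw) -5.8 Fz 8.2 Mz -0.061 | T_axis(cw resist) 0.254
   tau1 -1.1709 tau6 0.0256 base moment 1.759
t 17.75 r 0.0545 w 2.058 tool-w 2.065 z 0.1821 | Frad -3.2 Ftan(cw) -5.6 Fz 8.8 Mz -0.062 | T_axis(cw resist) 0.245
   tau1 -1.0824 tau6 -0.0634 base moment 1.487
t 17.85 r 0.0546 w 2.057 tool-w 2.064 z 0.1821 | Frad -2.3 Ftan(cw) -4.7 Fz 8.4 Mz -0.106 | T_axis(cw resist) 0.150
   tau1 -1.0496 tau6 -0.0657 base moment 1.322
```

Torque was flat (−0.094 N m mean) until w≈1.72, then rose by about 0.85 N m/rad, so the pad touched at ≈1.72 rad. Now at 2.06 rad, that is about 43 N. Holding.

```bash
for i in 1 2 3; do python3 -m handwheel '[[0,0,0,0,0,0,-1],[0,0,0,0,0,0,-1],[0,0,0,0,0,0,-1],[0,0,0,0,0,0,-1],[0,0,0,0,0,0,-1]]' >/dev/null; python3 st.py; done;  python3 -m handwheel '[[0,0,0,0,0,0,-1]]' >/dev/null; python3 st.py
```

```text
t 18.35 r 0.0546 w 2.058 tool-w 2.064 z 0.1821 | Frad -3.0 Ftan(cw) -4.3 Fz 7.8 Mz -0.026 | T_axis(cw resist) 0.210
   tau1 -1.0415 tau6 -0.0659 base moment 0.958
t 18.85 r 0.0546 w 2.058 tool-w 2.064 z 0.1821 | Frad -2.8 Ftan(cw) -5.3 Fz 8.9 Mz -0.033 | T_axis(cw resist) 0.256
   tau1 -1.0417 tau6 -0.0659 base moment 1.51
t 19.35 r 0.0546 w 2.057 tool-w 2.064 z 0.1821 | Frad -3.4 Ftan(cw) -4.7 Fz 8.3 Mz -0.023 | T_axis(cw resist) 0.232
   tau1 -1.0416 tau6 -0.0659 base moment 0.97
t 19.45 r 0.0546 w 2.058 tool-w 2.064 z 0.1821 | Frad -1.8 Ftan(cw) -5.4 Fz 8.5 Mz -0.044 | T_axis(cw resist) 0.252
   tau1 -1.0415 tau6 -0.0659 base moment 1.964
```

```bash
python3 -m handwheel '[[0,0,-3,-0.0029,0.0001,0,-1],[0,0,-6,-0.0057,0.0003,0,-1],[0,0,-6,-0.0057,0.0003,0,-1],[0,0,-6,-0.0057,0.0003,0,-1],[0,0,-6,-0.0057,0.0003,0,-1]]' >/dev/null; python3 st.py;python3 -m handwheel '[[0,0,-6,-0.0057,0.0003,0,-1],[0,0,-6,-0.0057,0.0003,0,-1],[0,0,-6,-0.0057,0.0003,0,-1],[0,0,-6,-0.0057,0.0003,0,-1],[0,0,0,0,0,0,-1]]' >/dev/null; python3 st.py
```

```text
t 19.95 r 0.0545 w 1.599 tool-w 1.590 z 0.1821 | Frad -2.2 Ftan(cw) -2.7 Fz 7.4 Mz -0.265 | T_axis(cw resist) -0.116
   tau1 0.3085 tau6 0.5782 base moment -0.672
t 20.45 r 0.0543 w 1.179 tool-w 1.173 z 0.1821 | Frad -0.2 Ftan(cw) -2.8 Fz 7.5 Mz -0.035 | T_axis(cw resist) 0.117
   tau1 0.1383 tau6 -0.4500 base moment -0.027
```

```bash
python3 -m handwheel '[[0,0,-6,-0.0057,0.0003,0,-1],[0,0,-6,-0.0057,0.0003,0,-1],[0,0,-6,-0.0057,0.0003,0,-1],[0,0,-6,-0.0057,0.0003,0,-1],[0,0,-6,-0.0057,0.0003,0,-1]]' >/dev/null; python3 st.py;python3 -m handwheel '[[0,0,-6,-0.0057,0.0003,0,-1],[0,0,-6,-0.0057,0.0003,0,-1],[0,0,-6,-0.0057,0.0003,0,-1],[0,0,-6,-0.0057,0.0003,0,-1],[0,0,0,0,0,0,-1]]' >/dev/null; python3 st.py
```

```text
t 20.95 r 0.0538 w 0.663 tool-w 0.647 z 0.1821 | Frad 0.7 Ftan(cw) -1.5 Fz 6.9 Mz -0.149 | T_axis(cw resist) -0.067
   tau1 0.4608 tau6 0.7320 base moment -0.18
t 21.45 r 0.0534 w 0.235 tool-w 0.230 z 0.1821 | Frad 2.1 Ftan(cw) -0.1 Fz 7.8 Mz 0.009 | T_axis(cw resist) 0.012
   tau1 -0.5964 tau6 -0.3634 base moment 0.696
```

```bash
python3 -m handwheel '[[0,0,-5,-0.0047,0.0002,0,-1],[0,0,-5,-0.0047,0.0002,0,-1],[0,0,-5,-0.0047,0.0002,0,-1],[0,0,-4,-0.0038,0.0001,0,-1],[0,0,0,0,0,0,-1]]' >/dev/null; python3 st.py; python3 - <<'E'
from h import *
a=np.array([.5817,.0852]);s=robot.read_state()
ims={n:imaging.camera(n) for n in('top','side','wrist')}
for n,B in(('top',(200,150,410,310)),('side',(230,180,410,380)),('wrist',(180,200,460,470))):
    im=ims[n];cv2.imwrite(f'pics/{n}2.png',im[:,:,::-1])
    for k,lo,hi in(('red',(0,140,90),(5,255,255)),('red',(173,140,90),(180,255,255)),('green',(50,120,60),(85,255,255))):
        for b in blobs(im,lo,hi,B)[0]:
            p=onz(n,b[1],.139 if k=='red' else .134,s)[:2]-a;print(n,k,b[0],b[1],'r %.3f w %.3f'%(np.hypot(*p),-np.arctan2(p[1],p[0])-np.radians(12.5)))
t=cv2.resize(ims['top'][170:280,215:325],(590,590),interpolation=3)
cv2.imwrite('pics/c.png',t[:,:,::-1])
E
```

```text
t 21.95 r 0.0531 w -0.098 tool-w -0.101 z 0.1821 | Frad 1.8 Ftan(cw) -0.4 Fz 7.0 Mz 0.058 | T_axis(cw resist) 0.078
   tau1 -0.5149 tau6 -0.1989 base moment 0.138
top green 21 [289.47619048 173.85714286] r 0.140 w 0.170
side red 12 [348.5        219.66666667] r 0.089 w -0.453
side green 4 [378.5 248. ] r 0.151 w 0.522
```

View pics/wrist2.png

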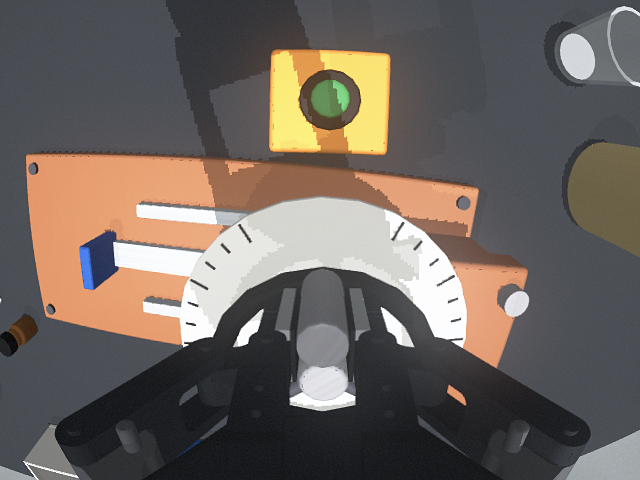

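The wrist view at the gripped pose hides the pointer behind the gripper. Letting go and rising to check.

```bash
python3 -m handwheel '[[0,0,0,0,0,0,0.3],[0,0,0,0,0,0,0.3],[0,0,0,0,0,0,0.3],[0,0,0,0,0,-0.01,0.3],[0,0,0,0,0,-0.03,0.3]]'
python3 -m handwheel '[[0,0,0,0,0,-0.04,0.3],[0,0,0,0,0,-0.04,0.3],[0,0,0,0,0,-0.03,0.3],[0,0,0,0,0,0,0.3],[0,0,0,0,0,0,0.3]]'
cat > chk.py <<'E'
from fit import *
import sys
np.set_printoptions(precision=4,suppress=True)
s=robot.read_state();im=imaging.camera('wrist');n=sys.argv[1];cv2.imwrite(f'pics/{n}.png',im[:,:,::-1])
h=cv2.cvtColor(im,cv2.COLOR_RGB2HSV);a=np.array([.5817,.0852])
for k,lo,hi in(('red',(0,150,90),(5,255,255)),('green',(50,120,60),(85,255,255))):
    for b in blobs(im,lo,hi,(200,300,450,400),8)[0]:
        p=onz('wrist',b[1],.139 if k=='red' else .134,s)[:2]-a;print(k,b[0],b[1],b[2],'r %.3f w %.3f'%(np.hypot(*p),-np.arctan2(p[1],p[0])-np.radians(12.5)))
cv2.imwrite(f'pics/{n}z.png',cv2.resize(im[150:400,180:470],(800,690)[:2] if 0 else (690,595),interpolation=3)[:,:,::-1])
E
python3 chk.py w3
```

```text
clock: 22.6
tool_pos: [0.5268, 0.0912, 0.2185]
orientation: [0.748, 0.664, -0.003, -0.002]
wrist_force: [0.9, -1.1, -0.0]
gripper_width: 0.0556
clock: 23.1
tool_pos: [0.5286, 0.0914, 0.3311]
orientation: [0.748, 0.664, 0.001, 0.0]
wrist_force: [-0.0, -0.6, 0.2]
gripper_width: 0.055
red 114 [324.1316 340.4123] [320 334   9  15] r 0.087 w -0.115
green 212 [293.6651 356.184 ] [285 349  19  15] r 0.116 w 0.181
```

View pics/w3z.png

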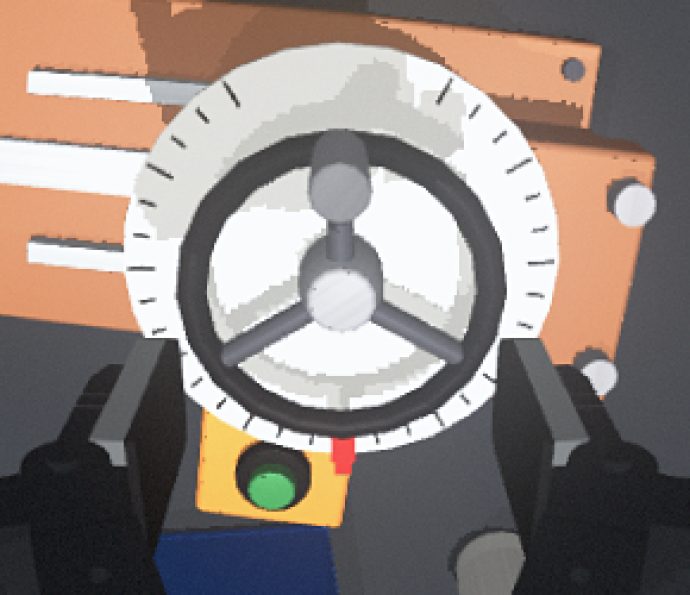

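Pointer now hides the mark from this viewpoint (pointer w −0.115, mark measured earlier as −0.110 to −0.119). Moving the camera directly above it to verify.

```bash
python3 -m handwheel '[[0,0,0,0,0.048,0,0.3],[0,0,0,0,0.048,0,0.3],[0,0,0,0,0.048,0,0.3],[0,0,0,0,0.048,0,0.3],[0,0,0,0,0,0,0.3]]'
python3 -m handwheel '[[0,0,0,0,0,0,0.3],[0,0,0,0,0,0,0.3]]'
python3 - <<'E'
from fit import *
s=robot.read_state();im=imaging.camera('wrist');cv2.imwrite('pics/w4.png',im[:,:,::-1]);a=np.array([.5817,.0852])
m=imaging.camera_model('wrist')
for k,lo,hi in(('red',(0,150,90),(5,255,255)),('green',(50,120,60),(85,255,255))):
    for b in blobs(im,lo,hi,(200,30,450,300),4)[0]:
        p=onz('wrist',b[1],.139 if k=='red' else .134,s)[:2]-a;print(k,b[0],b[1],b[2],'r %.3f w %.3f'%(np.hypot(*p),-np.arctan2(p[1],p[0])-np.radians(12.5)))
# axis re-measured: fit ring
cv2.imwrite('pics/w4z.png',cv2.resize(im[0:220,190:450],(700,592),interpolation=3)[:,:,::-1])
E
```

```text
clock: 23.65
tool_pos: [0.7237, 0.0675, 0.3222]
orientation: [0.748, 0.663, -0.003, -0.002]
wrist_force: [0.1, -0.2, -0.0]
gripper_width: 0.0555
clock: 23.85
tool_pos: [0.7181, 0.0688, 0.3296]
orientation: [0.748, 0.664, -0.001, -0.001]
wrist_force: [-1.1, 0.0, 0.9]
gripper_width: 0.0552
red 5 [328.8 139. ] [328 137   2   5] r 0.072 w -0.169
red 30 [324.56666667 148.03333333] [321 143   8   9] r 0.080 w -0.115
```

View pics/w4z.png

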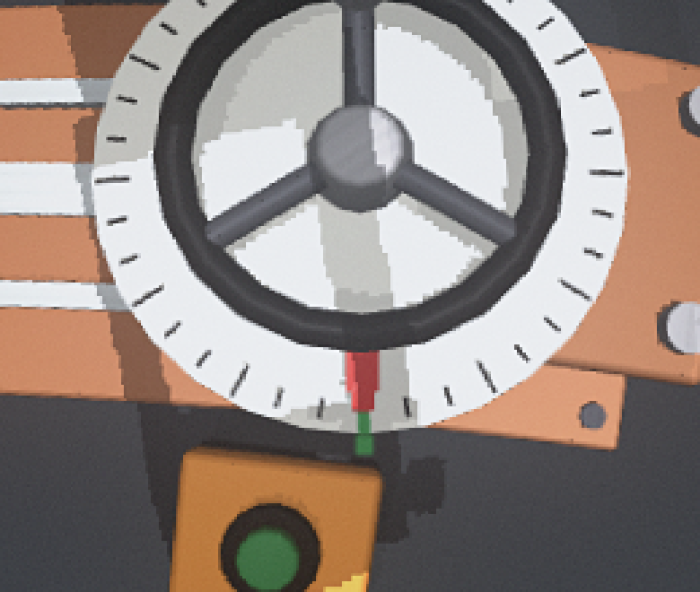

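Seen from overhead, the red pointer (zoom col ≈362) and green mark (≈364) line up, within about 0.01 rad. Last check: tray and bystanders from the fixed cameras.

```bash
python3 - <<'E'
from h import *
a=np.array([.5817,.0852]);th=np.radians(-12.5);E=np.array([[np.cos(th),np.sin(th)],[-np.sin(th),np.cos(th)]])
r={}
for n,B in(('top',(300,200,410,310)),('side',(300,280,380,360))):
    im=imaging.camera(n);cv2.imwrite(f'pics/{n}5.png',im[:,:,::-1])
    for k,I in(('start',cv2.imread(f'pics/{n}0.png')[:,:,::-1].copy()),('now',im)):
        for b in blobs(I,(105,120,60),(130,255,255),B,20)[0]: print(n,k,b[0],b[1],E@(onz(n,b[1],.065)[:2]-a))
s=cv2.absdiff(cv2.imread('pics/top0.png'),cv2.imread('pics/top5.png')).max(2)>60
nn,l,st,c=cv2.connectedComponentsWithStats(s.astype(np.uint8));print([(x[4],y.round()) for x,y in zip(st[1:],c[1:]) if x[4]>40])
E
```

```text
top start 53 [367.16981132 253.49056604] [-0.00280411 -0.2637115 ]
top now 46 [344.86956522 248.7173913 ] [-0.00393304 -0.20455244]
side start 61 [338.29508197 333.86885246] [-0.00164467 -0.26145589]
side now 58 [333.15517241 313.10344828] [-0.00237298 -0.20183048]
[(np.int32(61), array([232.,  80.])), (np.int32(120), array([263.,  90.])), (np.int32(13738), array([272., 264.])), (np.int32(579), array([240., 133.])), (np.int32(195), array([226., 145.])), (np.int32(251), array([275., 213.])), (np.int32(233), array([253., 221.])), (np.int32(346), array([356., 253.])), (np.int32(1210), array([184., 344.])), (np.int32(1246), array([210., 342.])), (np.int32(297), array([ 15., 421.])), (np.int32(293), array([211., 440.])), (np.int32(626), array([265., 449.])), (np.int32(461), array([303., 433.])), (np.int32(452), array([240., 456.])), (np.int32(217), array([299., 444.])), (np.int32(172), array([333., 458.])), (np.int32(53), array([  6., 448.])), (np.int32(241), array([223., 467.])), (np.int32(163), array([ 32., 475.]))]
```

Tab at −204.6 mm (top) and −201.8 mm (side), against −205 mm when home. The bystanders are where they were, and the top-image changes are the arm, shadows, wheel and tray.

```bash
python3 -c "
from cell import order
print(order.sign_off())"
```

```text
the job is handed in; nothing more can be done
None
```

The tray is home, the mould has been pressed, the pointer is back at the green mark, and the job is handed in, at about 24 s of the 72 s allowed.

- **Tray:** I pushed it about 60 mm until it stopped against the rubber, with a largest reading of 18 N (limit 30 N). Last check put the tab at −204.6 mm (top camera) and −201.8 mm (side camera), against −205 mm at home. That 3 mm spread is about what the calibration allows.
- **Press:** I gripped the peg and turned the wheel clockwise. The torque began to rise at about 1.72 rad, and I stopped at 2.06 rad. That is about 43 N by wheel angle, but up to about 50 N by the noisy torque reading. I held it there for 1.9 s. The force was never measured directly, and the moment reading carried an offset, so the touch point is good to only about ±0.04 rad.
- **Wheel:** I turned it back and let go. The pointer read −0.115 rad and the mark −0.110 to −0.119 rad. The overhead view showed them in line within about 0.01 rad.
- **Rest of the scene:** At hand-in the arm was about 0.33 m up and touching nothing. I saw no sign that anything else had moved. For the bystanders this rests on a coarse before-and-after comparison of the top picture, and I did not measure them or the start buttons.

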